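# Level the worktop shelf and hold the spirit level down on it

## Task

Lay the yellow spirit level in the white outline on the sloping oak shelf, along the shelf, and let go of it. Turn the orange knob of the levelling foot until the bubble sits in the middle between the black lines and let go of the knob; then press the spirit level down on the shelf with your fingertips on its black pad, steadily, with the weight of about one to two kilograms, and finish while still pressing, the bubble still centred. Leave the mug, the jar and the egg timer where they stand.

Things in the scene. Friction and masses are not known exactly. Their poses are not given: they have to be found in the camera images.
- level: yellow torpedo spirit level, a block 230 long (its x) x 30 wide (its y) x 40 mm high (its z), 0.25 kg; origin in the middle of its underside; it starts lying flat on the worktop. It may be laid either way round
- press_pad (a point): centre of the black rubber pad 34 x 24 mm in the middle of the level's top face, 40 mm above its underside: the place to press; the level is also best gripped here, across its 30 mm width
- vial (a point): middle of the green vial on the level's top face, 66 mm from the level's origin along its +x, 42 mm above its underside; black lines stand 15 mm to either side of this point along the level's x
- bubble_mid (a point): middle of the dark blue bubble, 22 mm long, which slides along the level's x, up to 18 mm to either side of the vial's middle. It runs towards the higher end: 1.5 mm for each 0.001 rad of slope (at its stop above 0.012 rad), and takes about 1.5 s to come to rest
- board: oak shelf board 140 (its x) x 300 (its y) x 20 mm, its top about 80 mm above the worktop, on fixed legs at its -y end and a levelling foot beyond its +y end; origin on the tilting axis (its x) over the fixed legs, 130 mm from the board's middle, 18 mm below its top face. At the start the foot end is too low by 0.010 to 0.031 rad
- board_mid (a point): centre of the board's top face and of the white outline (43 mm wide, 243 mm long, along the board's y) in which the level is laid
- knob: orange bar knob, 44 long (its x) x 12 wide (its y) x 30 mm high; origin in the bar's middle, about 125 mm above the worktop, 200 mm from the board's middle along its +y; turns about the vertical there, stays where left, 40 mm above the steel bracket. Clockwise from above raises the foot end, 0.0118 rad of slope per rad of turn. 0.8 to 2.7 rad are needed: may take two grasps
- mug: black mug 80 mm across, 92 mm high, bystander; origin under its centre
- jar: amber jar 60 mm across, 85 mm high, bystander; origin under its centre
- egg_timer: red egg timer 66 mm across, 62 mm high, bystander; origin under its centre
Not all that is in view belongs to the job. Leave any grey or turquoise look-alike of the level alone.

How it is judged:
On the way, in this order (a step that is already met when the one before it is completed fails the run):
1. the level lies along the shelf in the outline, let go (contact force between level and board above 1 N and contact force between level and the fingers below 0.1 N and horizontal distance between level and board_mid below 0.025 m and angle between the x axis of level and the y axis of board, either way round below 0.15 rad), for 0.3 s.
2. the bubble is centred and the board level, with both the level and the knob let go (x of bubble_mid in the frame of vial between -0.005 and 0.005 m and angle between board's own z axis and vertical below 0.005 rad and contact force between level and board above 1 N and contact force between each of level, knob and the fingers below 0.1 N), for 0.3 s.
3. the fingers press the level down on the shelf (contact force between level and the fingers above 3.5 N and contact force between level and board above 6.5 N), for 0.2 s.
At the end, for the whole second after the job is handed in: Fingers press the level within 25 mm of its pad (3.5 N or more; 6.5 to 40 N between level and shelf); bubble within 5 mm of centre, board within 0.005 rad of level; level flat on the board, at rest, within 25 mm and 0.15 rad of the outline (all of step 3 and contact force between level and board below 40 N and horizontal distance between the grasp point and press_pad below 0.025 m and x of bubble_mid in the frame of vial between -0.005 and 0.005 m and angle between board's own z axis and vertical below 0.005 rad and horizontal distance between level and board_mid below 0.025 m and angle between the x axis of level and the y axis of board, either way round below 0.15 rad and z of level in the frame of board_mid below 0.004 m and linear speed of level below 0.02 m/s); the arm keeps its last pose, push and grip.
It fails at once if the mug is shifted by more than 30 mm (distance of mug from where it was at the start of the episode above 0.03 m).
It fails at once if the jar is shifted by more than 30 mm (distance of jar from where it was at the start of the episode above 0.03 m).
It fails at once if the egg timer is shifted by more than 30 mm (distance of egg_timer from where it was at the start of the episode above 0.03 m).
It also fails if it takes over 70 s, if anything falls off the work surface, if the arm or the gripper's body presses on something with over 40 N, if the wrist force passes 120 N, or if a joint passes its speed limit or range.

## Robot

A 6-joint arm with a two-finger parallel gripper is mounted at the origin on the work surface. World frame = base frame: x ahead of the robot, y to its left, z up, the work surface at z = 0. Lengths are in m, angles in rad, forces in N, time in s.
With the tool pointing down it reaches from about 0.35 to 0.85 m from the base axis. Payload 8.1 kg.
Tool frame: the origin (TCP) lies on the centre line of the jaws, within the pads' length; the fingertips stand 17 mm ahead of it and the grasp point (between the pads) lies 2 mm behind it; z points along the fingers, y is the line along which they close (so a half turn about z gives the same grasp; the last joint's range is limited). The gripper opens to 93 mm and grips with 3 to 60 N. Pads are 15 mm wide; open, the fingers measure 128 mm over their backs; the gripper's body (75 mm by 188 mm) begins 65 mm behind the grasp point.
Start: joints at [-1.198, 0.13, 1.488, -0, 1.523, -0.085], TCP at [0.265, -0.538, 0.208] pointing down, gripper open.
Joint ranges: [-2.96, 2.96], [-0.89, 2.26], [0.02, 2.5], [-1.34, 4.48], [0, 2.73], [-2.66, 2.66]. Speed limits (rad/s): [2.39, 2.39, 2.79, 3.14, 3.14, 3.14].

## Interface

Orientations are given as a rotation vector (axis times angle).
In Python, from plant import status, eyes, robot gives the robot as it stands. The module is installed in compiled form; this text tells all that it offers.
- The arm moves only by the tool servo_tool, never from a script. Its argument "plan" is text: rows parted by semicolons, each of 4 numbers parted by spaces: the shift along the tool's x, y, z in m, then the turn about the tool's z in degrees. A call has 1 to 12 rows; each row is the pose to reach, as a shift and turn from the pose commanded when the call began, along the tool's axes at that moment; what a row does not reach only later rows make up. A row lasts 1/12 s, in which the tool goes at most 41.7 mm and 7.16 degrees, less where a joint would pass 70% of its speed; a pose out of reach is approached as far as the arm can. A call with a gripper value outside its range is refused whole. "grip" is the closure, from -1 (fully open) to 1 (shut), set as the call begins (left out, the last holds). The fingers move at their own pace and stop on an object; "grip_force" is the grip in N (left out, the last holds). Time passes only in rows, so rows that repeat a pose let the fingers close. It gives the time, the measured TCP pose, the force, the opening and the grip force at its end, in the units of the state.
- status.read_state(): the state, without advancing time (a new reading comes with each control period).
- eyes.read_camera(name): name is "scene" or "top" or "wrist"; returns a dict with "image" (400x640x3 uint8, blue, green, red), "fovy" (degrees; the focal length in pixels is half the picture's height over the tangent of half this angle, whatever the lens; pixels are square), "cx", "cy" (the principal point, pixels), "world_from_camera" (4x4, takes a point from camera to world coordinates); the wrist camera has in their place "hand_eye" (4x4, takes a point from camera to tool coordinates, whose origin is the TCP and whose axes are the flange's). Camera axes: x right, y down, z forward; pixel columns grow to the right and rows downward; lengths in m; the calibration is good to about 2 mm. A picture is of the moment at which its call begins: read the wrist's pose just before it. There is no depth.
- robot.close_job(): hands the job in; it is judged then, once.
The state is a dict: "t": time; "q": joint angles; "dq": joint speeds; "joint_torque": joint torques, N m; "tool_pos": TCP position; "orientation": TCP orientation; "force": force on the tool from outside, world axes, zero at the start; "wrist_torque": the same for the moment, N m; "opening": finger opening in m; "gripper_force": force on a finger pad.
Only numpy, scipy, OpenCV 4.12 (cv2) and the standard library are available. Lean on these libraries where they do the work, as an engineer would, in place of code of your own. Each camera call takes 0.05 s, during which the arm holds its last target. There are 200 camera calls.

## Working session

There is one attempt and no reset: what is moved stays moved. The work goes in short steps, Python scripts to look and compute and a tool call to move; the robot and the scene stay as the last step left them, time stands still between calls to the robot, and variables do not carry over. Pictures are saved under pics/ and viewed, at most 10 in all, crops included, and the job is handed in when it is done.

Besides the shell and the picture viewer there is one more tool, called after ">>>" as name(argument=value, ...), one argument or row to a line, values as JSON. servo_tool: Moves the arm, as the interface text tells. Its arguments: {"type":"object","properties":{"plan":{"type":"string"},"grip":{"type":"number"},"grip_force":{"type":"number"}},"required":["plan"]}

```bash
mkdir -p pics; cat > h.py <<'E'
import numpy as np, cv2
from scipy.spatial.transform import Rotation as R
from plant import status, eyes, robot
def cam(n):
    s=status.read_state(); c=eyes.read_camera(n); im=c["image"]
    f=im.shape[0]/2/np.tan(np.radians(c["fovy"])/2)
    if "hand_eye" in c:
        T=np.eye(4); T[:3,:3]=R.from_rotvec(s["orientation"]).as_matrix(); T[:3,3]=s["tool_pos"]; T=T@c["hand_eye"]
    else: T=np.array(c["world_from_camera"])
    return dict(im=im.copy(),f=f,cx=c["cx"],cy=c["cy"],T=T)
def ray(c,p):
    d=np.array([(p[0]-c["cx"])/c["f"],(p[1]-c["cy"])/c["f"],1.]); d=c["T"][:3,:3]@d
    return c["T"][:3,3],d/np.linalg.norm(d)
def plane(c,p,z):
    o,d=ray(c,p); return o+d*(z-o[2])/d[2]
def proj(c,P):
    q=np.linalg.inv(c["T"])@np.append(P,1); return q[:2]/q[2]*c["f"]+[c["cx"],c["cy"]]
def tri(c1,p1,c2,p2):
    o1,d1=ray(c1,p1);o2,d2=ray(c2,p2)
    A=np.stack([d1,-d2],1); t=np.linalg.lstsq(A,o2-o1,rcond=None)[0]
    a=o1+d1*t[0];b=o2+d2*t[1]; return (a+b)/2,np.linalg.norm(a-b)
def blobs(c,lo,hi,amin=40):
    h=cv2.cvtColor(c["im"],cv2.COLOR_BGR2HSV); m=cv2.inRange(h,np.array(lo),np.array(hi))
    cs=cv2.findContours(m,cv2.RETR_EXTERNAL,cv2.CHAIN_APPROX_NONE)[0]
    return sorted([k for k in cs if cv2.contourArea(k)>amin],key=cv2.contourArea,reverse=True)
E
python3 - <<'E'
from h import *
import pickle
a=cam("scene");b=cam("top")
pickle.dump((a,b),open("c.pkl","wb"))
cv2.imwrite("pics/a.png",a["im"]);cv2.imwrite("pics/b.png",b["im"])
for c in(a,b):print(c["f"],c["cx"],c["cy"],c["T"].round(3).tolist())
print(status.read_state())
E
```

```text
453.91744515543274 321.38680673056535 199.65642626208506 [[0.434, 0.735, -0.521, 1.132], [0.901, -0.354, 0.252, -0.235], [0.001, -0.579, -0.816, 1.081], [0.0, 0.0, 0.0, 1.0]]
403.2126301254173 320.98345187300174 206.28404612818144 [[0.024, -0.993, 0.112, 0.391], [-0.999, -0.027, -0.027, 0.068], [0.03, -0.111, -0.993, 1.206], [0.0, 0.0, 0.0, 1.0]]
{'t': 0.1, 'q': array([-1.19840342e+00,  1.31100935e-01,  1.48916766e+00, -3.33948563e-05,
        1.52300863e+00, -8.53877877e-02]), 'dq': array([-1.30022188e-03, -1.58169895e-03, -2.84352101e-03,  8.92443067e-05,
        4.86637551e-04, -2.51435651e-04]), 'joint_torque': array([ 7.76232991e-04, -5.61342144e+01, -4.93095446e+01,  7.69858458e-02,
        2.90828833e-02, -6.55654091e-07]), 'tool_pos': array([ 0.26499391, -0.53771196,  0.20698473]), 'orientation': array([-3.05803632e+00, -7.12443059e-01,  4.30052286e-04]), 'force': array([-0.40252126,  0.42750522, -0.58760429]), 'wrist_torque': array([ 0.01906055,  0.01367747, -0.0271623 ]), 'gripper_force': 0.0, 'opening': 0.09275432345988446}
```

View pics/a.png

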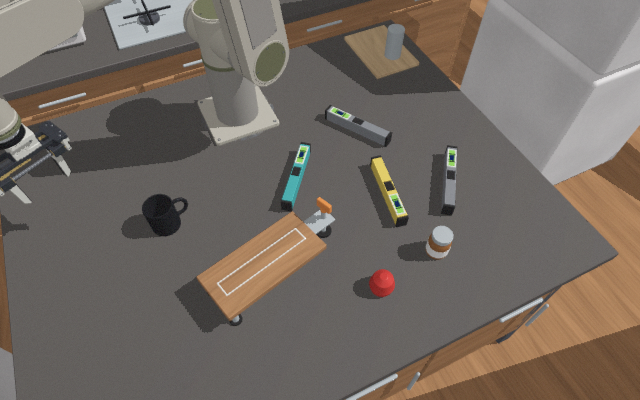

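View pics/b.png

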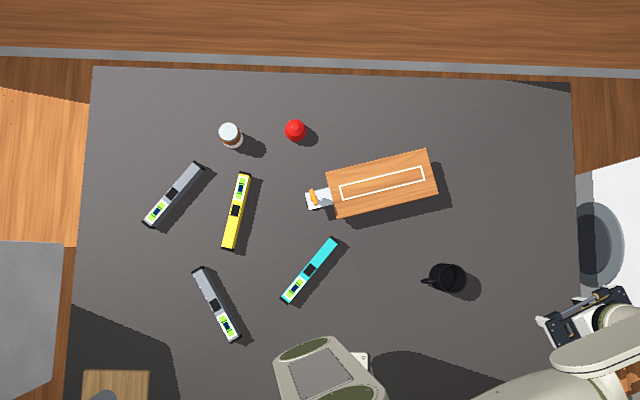

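The scene picture shows the yellow level at about (388,190), and the top picture shows it at (236,211). These could be taken for it:
- turquoise: scene (297,176), top (310,270)
- grey: scene (357,126), top (216,303)
- grey: scene (450,180), top (173,193)

I choose the yellow one. The shelf outline is at scene (262,262), top (382,183), and the orange knob at scene (323,206), top (313,196).

```bash
python3 - <<'E'
from h import *
import pickle
a,b=pickle.load(open("c.pkl","rb"))
cv2.imwrite("pics/c.png",cv2.hconcat([cv2.resize(a["im"][145:235,350:440],(400,400),interpolation=2),cv2.resize(b["im"][165:255,190:280],(400,400),interpolation=2)]))
def near(c,lo,hi,p,r,amin=5):
    return [k for k in blobs(c,lo,hi,amin) if np.linalg.norm(k.reshape(-1,2).mean(0)-p)<r]
for n,c,py,po,pk in(("scene",a,(388,190),(262,262),(323,206)),("top",b,(236,211),(382,183),(313,196))):
    for nm,lo,hi,p,r in(("yel",(22,120,90),(32,255,255),py,45),("orange",(6,170,150),(17,255,255),pk,15),("white",(0,0,190),(180,60,255),po,30)):
        print(n,nm)
        for k in near(c,lo,hi,p,r): 
            m=cv2.minAreaRect(k); print("  ",cv2.contourArea(k),np.round(m[0],1),np.round(m[1],1),cv2.boxPoints(m).round(1).tolist())
# outline centre tri
def oc(c,p):
    k=near(c,(0,0,190),(180,60,255),p,30)[0]
    q=cv2.approxPolyDP(cv2.convexHull(k),6,True).reshape(-1,2);print(q.tolist());return q
oc(a,(262,262));oc(b,(382,183))
E
```

```text
scene yel
   500.0 [387.6 189.2] [68.  14.2] [[367.70001220703125, 160.6999969482422], [380.79998779296875, 155.10000610351562], [407.6000061035156, 217.60000610351562], [394.5, 223.1999969482422]]
scene orange
   5.5 [327.6 208.7] [6.3 2.2] [[325.20001220703125, 206.39999389648438], [327.20001220703125, 205.39999389648438], [330.0, 211.0], [328.0, 212.0]]
scene white
   1491.0 [261.3 261. ] [16.7 99. ] [[216.10000610351562, 282.70001220703125], [296.8999938964844, 225.60000610351562], [306.6000061035156, 239.1999969482422], [225.6999969482422, 296.29998779296875]]
top yel
   651.5 [235.9 210.6] [13.4 75.9] [[220.60000610351562, 246.0], [238.1999969482422, 172.10000610351562], [251.1999969482422, 175.1999969482422], [233.60000610351562, 249.10000610351562]]
top orange
top white
   1253.5 [381.4 182.5] [15.8 85.9] [[337.79998779296875, 185.3000030517578], [421.1000061035156, 164.5], [424.8999938964844, 179.8000030517578], [341.6000061035156, 200.60000610351562]]
[[305, 237], [229, 294], [217, 284], [294, 228]]
[[421, 166], [424, 180], [342, 200], [339, 185]]
```

View pics/c.png

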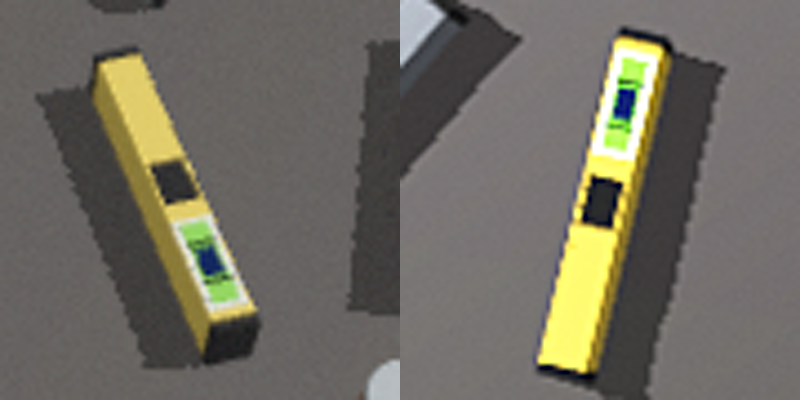

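The crop confirms the yellow level. Its black pad is at scene (389.2,186.0), top (235.5,210.2), and its vial and bubble are at scene (397,203), top (240.4,188.2).

```bash
python3 - <<'E'
from h import *
import pickle
a,b=pickle.load(open("c.pkl","rb"))
P=tri(a,(389.15,185.95),b,(235.45,210.2));V=tri(a,(397,203.05),b,(240.4,188.2));print("pad",P,"vial",V)
d=V[0]-P[0];print("yaw level",np.degrees(np.arctan2(d[1],d[0])),"pad@.04",plane(a,(389.15,185.95),.04),plane(b,(235.45,210.2),.04))
A=[(305,237.),(229,294),(217,284),(294,228)]
B=[(339,185),(421,166),(424,180),(342,200)]
# match via plane z=.08
pa=[plane(a,p,.08) for p in A];pb=[plane(b,p,.08) for p in B]
print(np.round(pa,3).tolist());print(np.round(pb,3).tolist())
pts=[]
for p,w in zip(A,pa):
    j=np.argmin([np.linalg.norm(w-x) for x in pb]);t=tri(a,p,b,B[j]);pts.append(t[0]);print(j,t)
print("mid",np.mean(pts,0))
for c,p in((a,(323,206)),(b,(313,196))):
    x,y=p;im=c["im"][y-14:y+15,x-14:x+15];h=cv2.cvtColor(im,cv2.COLOR_BGR2HSV)
    m=(h[...,0]<18)&(h[...,1]>150)&(h[...,2]>90)
    ys,xs=np.nonzero(m);print(len(xs),xs.mean()+x-14,ys.mean()+y-14,xs.min()+x-14,xs.max()+x-14,ys.min()+y-14,ys.max()+y-14)
for n,lo,hi,p in(("red",(0,180,80),(4,255,255),(0,0)),):
    for c in(a,b): print([ (k.reshape(-1,2).mean(0)) for k in blobs(c,lo,hi)][:3])
for n,p,z in(("timer",(295,129),.05),("jar",(229,134),.08),("mug",(448,278),.09)):print(n,plane(b,p,z).round(3))
E
```

```text
pad (array([0.50538112, 0.28463591, 0.03596659]), np.float64(0.002510407285663885)) vial (array([0.56936088, 0.27209315, 0.04025164]), np.float64(0.0014793153760823468))
yaw level -11.091746838766252 pad@.04 [0.50814997 0.28387346 0.04      ] [0.50446028 0.28272457 0.04      ]
[[0.58, -0.014, 0.08], [0.644, -0.24, 0.08], [0.607, -0.257, 0.08], [0.543, -0.028, 0.08]]
[[0.58, -0.013, 0.08], [0.642, -0.247, 0.08], [0.601, -0.255, 0.08], [0.537, -0.022, 0.08]]
0 (array([ 0.57991593, -0.01307263,  0.07958392]), np.float64(0.0009559428802888364))
1 (array([ 0.6427537 , -0.24294099,  0.08104107]), np.float64(0.0072564534003906785))
2 (array([ 0.6029364 , -0.25733728,  0.07212507]), np.float64(0.000255727756080782))
3 (array([ 0.53804692, -0.02435081,  0.07029816]), np.float64(0.0036631782248629867))
mid [ 0.59091324 -0.13442543  0.07576206]
146 323.3835616438356 205.47260273972603 317 330 197 212
32 313.375 197.0625 309 317 189 204
[array([379.43089431, 285.22764228])]
[array([294.9122807 , 129.85964912])]
timer [0.748 0.118 0.05 ]
jar [0.718 0.304 0.08 ]
mug [ 0.327 -0.318  0.09 ]
```

```bash
cat >> h.py <<'E'
def to(x,y,z,yaw=None):
    "shift along tool axes and turn (deg) to reach a world point with tool x at yaw"
    s=status.read_state(); M=R.from_rotvec(s["orientation"]).as_matrix()
    d=M.T@(np.array([x,y,z])-s["tool_pos"]); y0=np.degrees(np.arctan2(M[1,0],M[0,0]))
    print("shift",d.round(4),"yaw",y0.round(2),"turn",None if yaw is None else round(y0-yaw,2),"tilt",np.degrees(np.arccos(-M[2,2])).round(2),"pos",s["tool_pos"].round(4),"q1,6",np.degrees(s["q"][[0,5]]).round(1),"t",s["t"].round(2))
E
python3 -c "
from h import *
to(.505,.285,.25,168.9-360);to(.505,.285,.25,168.9)"
```

```text
Traceback (most recent call last):
  File "h.py", line 30, in to
    print("shift",d.round(4),"yaw",y0.round(2),"turn",None if yaw is None else round(y0-yaw,2),"tilt",np.degrees(np.arccos(-M[2,2])).round(2),"pos",s["tool_pos"].round(4),"q1,6",np.degrees(s["q"][[0,5]]).round(1),"t",s["t"].round(2))
                                                                                                                                                                                                                         ^^^^^^^^^^^^
AttributeError: 'float' object has no attribute 'round'
```

```bash
sed -i 's/s\["t"\].round(2)/round(float(s["t"]),2)/' h.py
python3 -c "
from h import *
to(.505,.285,.25,168.9)"
```

```text
shift [ 0.5789 -0.632  -0.0419] yaw 26.23 turn -142.67 tilt 0.1 pos [ 0.265  -0.5377  0.207 ] q1,6 [-68.7  -4.9] t 0.1
```

>>> servo_tool(
  plan="0.03 -0.03 -0.042 -7;0.06 -0.06 -0.042 -14;0.08 -0.09 -0.042 -20;0.11 -0.12 -0.042 -26;0.14 -0.15 -0.042 -33;0.16 -0.18 -0.042 -39;0.19 -0.21 -0.042 -46;0.22 -0.24 -0.042 -52;0.245 -0.27 -0.042 -59;0.27 -0.295 -0.042 -65;0.29 -0.316 -0.042 -71;0.29 -0.316 -0.042 -71",
)

```text
t: 1.1
tool_pos: [0.3866, -0.1221, 0.2498]
orientation: [-2.063, -2.368, -0.003]
force: [-0.4, -0.3, -1.0]
opening: 0.0931
gripper_force: 0.0
```

```bash
python3 -c "
from h import *
to(.505,.285,.25,168.9)"
```

```text
shift [0.387  0.1731 0.0006] yaw 97.88 turn -71.02 tilt 0.11 pos [ 0.3866 -0.1221  0.2498] q1,6 [-24.9 -32.8] t 1.1
```

>>> servo_tool(
  plan="0.035 0.016 0 -6.5;0.07 0.032 0 -13;0.105 0.048 0 -19.5;0.14 0.064 0 -26;0.175 0.08 0 -32.5;0.21 0.096 0 -39;0.245 0.112 0 -45.5;0.28 0.128 0 -52;0.315 0.144 0 -58.5;0.35 0.158 0 -65;0.387 0.173 0 -71;0.387 0.173 0 -71",
)

```text
t: 2.1
tool_pos: [0.5086, 0.284, 0.2473]
orientation: [-0.307, -3.123, -0.001]
force: [0.3, 0.2, 0.3]
opening: 0.0928
gripper_force: 0.0
```

```bash
python3 - <<'E'
from h import *
import pickle
c=cam("wrist");pickle.dump(c,open("w.pkl","wb"));cv2.imwrite("pics/d.png",c["im"])
to(.505,.285,.25,168.9);print(proj(c,[.505,.285,.04]),c["T"].round(3).tolist(),c["f"])
E
```

```text
shift [ 0.004   0.0029 -0.0023] yaw 168.45 turn -0.45 tilt 0.19 pos [0.5083 0.2814 0.2477] q1,6 [ 23.9 -54.6] t 2.15
[320.61167481 169.94586069] [[0.195, 0.952, 0.237, 0.443], [0.981, -0.19, -0.047, 0.297], [-0.0, 0.241, -0.97, 0.425], [0.0, 0.0, 0.0, 1.0]] 352.70707533423695
```

View pics/d.png

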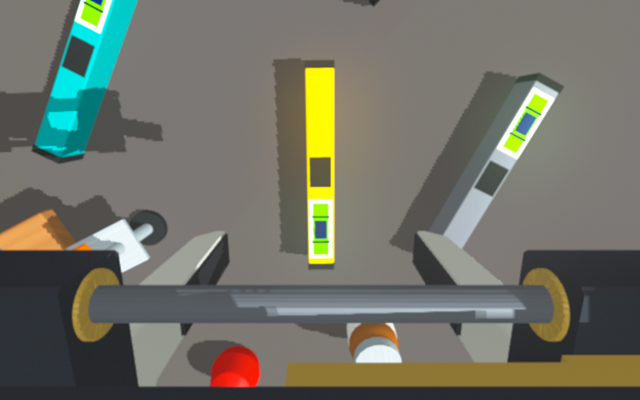

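The wrist view shows the yellow level lengthwise between the fingers, with its pad at about (320,172) and its vial at (321,230). I'll measure it precisely.

```bash
python3 - <<'E'
from h import *
c=cam("wrist")
k=[k for k in blobs(c,(24,150,100),(33,255,255),300)][0]
m=cv2.minAreaRect(k);bx=cv2.boxPoints(m);print(m)
roi=c["im"][150:195,309:332].max(2);ys,xs=np.nonzero(roi<110);p=(xs.mean()+309,ys.mean()+150);print(p,len(xs))
s=sorted(bx.tolist(),key=lambda q:q[1]);u=np.mean(s[:2],0);v=np.mean(s[2:],0)
U,V=plane(c,u,.04),plane(c,v,.04);d=U-V;print("ends",U,V,np.linalg.norm(d),"yaw",np.degrees(np.arctan2(d[1],d[0])),"mid",(U+V)/2,"pad",plane(c,p,.04))
E
python3 -c "
from h import *
to(.505,.285,.045,168.9)"
```

```text
((322.04730224609375, 164.99676513671875), (196.14450073242188, 29.052743911743164), 89.66097259521484)
(np.float64(322.5), np.float64(171.5)) 504
ends [0.40008313 0.30432354 0.04      ] [0.61391775 0.26202481 0.04      ] 0.21797803713677902 yaw 168.8107440883661 mid [0.50700044 0.28317417 0.04      ] pad [0.50695268 0.28364976 0.04      ]
shift [0.004  0.005  0.2033] yaw 168.27 turn -0.63 tilt 0.16 pos [0.5084 0.2796 0.2483] q1,6 [ 23.8 -54.5] t 2.2
```

>>> servo_tool(
  plan="0.002 0.002 0.03 -0.5;0.002 0.004 0.065 -0.5;0.002 0.004 0.1 -0.5;0.002 0.004 0.13 -0.5;0.002 0.004 0.15 -0.5;0.002 0.004 0.16 -0.5;0.002 0.004 0.16 -0.5;0.002 0.004 0.16 -0.5",
)

```text
t: 2.87
tool_pos: [0.5079, 0.2826, 0.0908]
orientation: [0.311, 3.126, 0.0]
force: [-0.4, -0.0, 2.0]
opening: 0.0934
gripper_force: 0.0
```

```bash
python3 -c "
from h import *
to(.507,.2835,.026,168.8)
c=cam('wrist')
k=blobs(c,(24,150,100),(33,255,255),300)[0]
m=cv2.minAreaRect(k);print(m)
to(.507,.2835,.026,168.8)
p=k.reshape(-1,2);
for y in (60,100,140): 
  q=p[abs(p[:,1]-y)<2][:,0]
  if len(q):print(y,plane(c,(q.min(),y),.04),plane(c,(q.max()+1,y),.04))"
```

```text
shift [0.0011 0.0007 0.0648] yaw 168.63 turn -0.17 tilt 0.02 pos [0.5079 0.2826 0.0908] q1,6 [ 24.  -54.6] t 2.87
((321.0, 160.5), (249.0, 50.0), 90.0)
shift [ 0.0019 -0.0001  0.0659] yaw 168.65 turn -0.15 tilt 0.14 pos [0.5087 0.2832 0.0919] q1,6 [ 24.1 -54.6] t 2.92
60 [0.41054015 0.28785351 0.04      ] [0.41653698 0.31757574 0.04      ]
100 [0.43349218 0.28346717 0.04      ] [0.4394031  0.31276357 0.04      ]
140 [0.45770554 0.27883977 0.04      ] [0.46365236 0.30831405 0.04      ]
```

>>> servo_tool(
  plan="0.001 0.001 0.025 0;0.001 0.001 0.045 0;0.001 0.001 0.058 0;0.001 0.001 0.066 0;0.001 0.001 0.066 0;0.001 0.001 0.066 0",
)

```text
t: 3.42
tool_pos: [0.5072, 0.2847, 0.0248]
orientation: [0.309, 3.126, 0.0]
force: [0.6, 0.3, -0.6]
opening: 0.0929
gripper_force: 0.0
```

>>> servo_tool(
  plan="0 0 0 0;0 0 0 0;0 0 0 0;0 0 0 0;0 0 0 0;0 0 0 0;0 0 0 0;0 0 0 0",
  grip=1,
  grip_force=25,
)

```text
t: 4.08
tool_pos: [0.5066, 0.2846, 0.0239]
orientation: [-0.308, -3.126, 0.0]
force: [-0.1, -0.9, 0.9]
opening: 0.0441
gripper_force: 0.0
```

>>> servo_tool(
  plan="0 0 0 0;0 0 0 0;0 0 0 0;0 0 0 0;0 0 0 0;0 0 0 0",
)

```text
t: 4.58
tool_pos: [0.5066, 0.2846, 0.0239]
orientation: [-0.308, -3.126, 0.0]
force: [0.5, -0.8, 0.2]
opening: 0.0293
gripper_force: 25.0
```

>>> servo_tool(
  plan="0 0 -0.01 0;0 0 -0.03 0;0 0 -0.06 0;0 0 -0.095 0;0 0 -0.13 0;0 0 -0.16 0;0 0 -0.175 0;0 0 -0.18 0;0 0 -0.18 0",
)

```text
t: 5.33
tool_pos: [0.5075, 0.285, 0.206]
orientation: [0.308, 3.124, 0.003]
force: [-0.3, -0.5, -3.1]
opening: 0.0296
gripper_force: 25.0
```

```bash
python3 -c "
from h import *
to(.591,-.134,.20,105.4);print(status.read_state()['opening'],status.read_state()['gripper_force'])"
```

```text
shift [-0.1638 -0.3947  0.0057] yaw 168.73 turn 63.33 tilt 0.19 pos [0.5075 0.285  0.206 ] q1,6 [ 24.3 -54.5] t 5.33
0.029573262015506686 24.97972995042801
```

>>> servo_tool(
  plan="-0.006 -0.015 0.006 2;-0.02 -0.048 0.006 8;-0.035 -0.085 0.006 14;-0.051 -0.123 0.006 20;-0.067 -0.161 0.006 26;-0.083 -0.2 0.006 32;-0.099 -0.238 0.006 38;-0.115 -0.276 0.006 44;-0.13 -0.314 0.006 50;-0.145 -0.35 0.006 56;-0.157 -0.38 0.006 61;-0.164 -0.395 0.006 63.3",
)

```text
t: 6.33
tool_pos: [0.5889, -0.1385, 0.195]
orientation: [-1.911, -2.489, 0.004]
force: [0.1, -0.6, -2.8]
opening: 0.0291
gripper_force: 25.0
```

>>> servo_tool(
  plan="0 0 0 0;0 0 0 0;0 0 0 0;0 0 0 0",
)

```text
t: 6.67
tool_pos: [0.59, -0.1331, 0.1972]
orientation: [-1.899, -2.501, 0.0]
force: [-0.2, 0.1, -1.8]
opening: 0.0291
gripper_force: 25.0
```

```bash
python3 - <<'E'
from h import *
c=cam("wrist");cv2.imwrite("pics/e.png",c["im"]);to(.591,-.134,.112,105.4)
import pickle;pickle.dump(c,open("w2.pkl","wb"))
E
```

```text
shift [-0.0011  0.0007  0.0855] yaw 105.58 turn 0.18 tilt 0.05 pos [ 0.5901 -0.1331  0.1975] q1,6 [-17.6 -33.2] t 6.72
```

View pics/e.png

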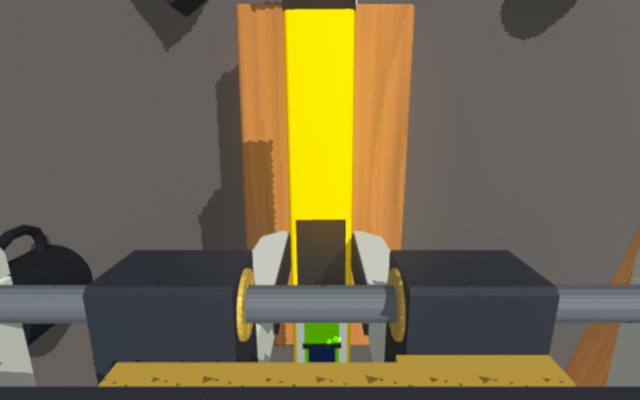

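The level is held over the board. The board's sides run from (238,5) to (247,250) on the left and from (413,5) to (403,250) on the right. I'll work out the lateral offset.

```bash
python3 - <<'E'
from h import *
import pickle
c=pickle.load(open("w2.pkl","rb"))
h=cv2.cvtColor(c["im"],cv2.COLOR_BGR2HSV)
# board sides: fit strong horizontal saturation steps
L,Rr=[],[]
for y in range(12,240,6):
    s=h[y,:,1].astype(float);w=np.nonzero((s>90)&(h[y,:,0]<20)&(h[y,:,2]>90))[0]
    w=w[(w>220)&(w<430)]
    if y<60: L.append((w.min(),y))
    Rr.append((w.max()+1,y))
for z in(.073,.078):
    l=np.array([plane(c,p,z) for p in L]);r=np.array([plane(c,p,z) for p in Rr])
    v=np.polyfit(r[:,1],r[:,0],1);print("right line yaw",90+np.degrees(np.arctan(-v[0])));th=np.arctan2(1,v[0]);n=np.array([np.sin(th),-np.cos(th)])
    print("width",(r[:,:2]@n).mean()-(l[:,:2]@n).mean(),"mid offset",((r[:,:2]@n).mean()+(l[:,:2]@n).mean())/2,"tcp",np.array([.5901,-.1331])@n)
col=h[:14,262:282].astype(int).mean(1);print(col[:,1:])
E
```

```text
right line yaw 105.74190815993623
width 0.1398397524238385 mid offset 0.5358684598397236 tcp 0.5318568193910228
right line yaw 105.74190815993634
width 0.13752077584410144 mid offset 0.5358094843636754 tcp 0.5318568193910221
[[ 28.2  102.7 ]
 [ 29.75  96.2 ]
 [ 43.5   87.65]
 [ 94.25  90.75]
 [146.3  109.65]
 [160.1  120.1 ]
 [161.7  126.25]
 [163.1  140.25]
 [164.5  161.6 ]
 [165.45 180.5 ]
 [165.5  192.45]
 [165.75 195.95]
 [165.65 196.3 ]
 [165.75 196.05]]
```

```bash
python3 - <<'E'
from h import *
import pickle
c=pickle.load(open("w2.pkl","rb"))
u=np.array([np.cos(np.radians(105.7)),np.sin(np.radians(105.7))])
for z in(.072,.076):
    P=plane(c,(272,3.5),z);print(P,P[:2]@u-.150-np.array([.5901,-.1331])@u)
P=plane(c,(272,3.5),.074);to(.5901+.0039,-.1331+.001,.12,105.7)
E
```

```text
[ 0.51410554 -0.00082602  0.072     ] -0.002096798205410366
[ 0.51487452 -0.00171607  0.076     ] -0.0031617281856697876
shift [-0.0001  0.0041  0.0775] yaw 105.58 turn -0.12 tilt 0.05 pos [ 0.5901 -0.1331  0.1975] q1,6 [-17.6 -33.2] t 6.72
```

>>> servo_tool(
  plan="-0.001 0.002 0.015 0;-0.003 0.004 0.035 0;-0.003 0.004 0.055 0;-0.003 0.004 0.07 0;-0.003 0.004 0.08 0;-0.003 0.004 0.086 0;-0.003 0.004 0.088 0;-0.003 0.004 0.09 0;-0.003 0.004 0.09 0",
)

```text
t: 7.47
tool_pos: [0.5955, -0.1366, 0.1087]
orientation: [1.902, 2.499, 0.001]
force: [0.0, -0.1, -2.9]
opening: 0.0293
gripper_force: 25.0
```

>>> servo_tool(
  plan="0 0 0.0015 0;0 0 0.003 0;0 0 0.003 0",
)

```text
t: 7.72
tool_pos: [0.5952, -0.1367, 0.1052]
orientation: [1.903, 2.499, 0.0]
force: [0.6, 0.5, -1.4]
opening: 0.0294
gripper_force: 25.0
```

>>> servo_tool(
  plan="0 0 0.0015 0;0 0 0.002 0;0 0 0.002 0",
)

```text
t: 7.97
tool_pos: [0.5949, -0.1366, 0.1028]
orientation: [-1.903, -2.499, 0.0]
force: [-0.5, 0.5, -2.1]
opening: 0.0295
gripper_force: 25.0
```

>>> servo_tool(
  plan="0 0 0.001 0;0 0 0.0015 0;0 0 0.0015 0",
)

```text
t: 8.22
tool_pos: [0.595, -0.1366, 0.1014]
orientation: [-1.903, -2.5, -0.0]
force: [0.0, 0.1, -1.8]
opening: 0.0294
gripper_force: 25.0
```

>>> servo_tool(
  plan="0 0 0.001 0;0 0 0.0015 0;0 0 0.0015 0",
)

```text
t: 8.47
tool_pos: [0.5953, -0.1366, 0.1008]
orientation: [1.903, 2.499, 0.001]
force: [-2.3, 1.2, 4.1]
opening: 0.0294
gripper_force: 25.0
```

>>> servo_tool(
  plan="0 0 0 0;0 0 0 0;0 0 0 0;0 0 0 0;0 0 0 0;0 0 0 0",
  grip=0,
)

```text
t: 8.97
tool_pos: [0.5949, -0.1367, 0.0998]
orientation: [-1.903, -2.499, 0.0]
force: [0.8, 0.6, -0.2]
opening: 0.0463
gripper_force: 0.0
```

>>> servo_tool(
  plan="0 0 -0.01 0;0 0 -0.035 0;0 0 -0.07 0;0 0 -0.105 0;0 0 -0.13 0;0 0 -0.145 0;0 0 -0.15 0;0 0 -0.15 0;0 0 -0.15 0",
)

```text
t: 9.72
tool_pos: [0.5947, -0.1366, 0.2492]
orientation: [-1.903, -2.499, 0.0]
force: [0.1, 0.2, -0.7]
opening: 0.0465
gripper_force: 0.0
```

```bash
python3 - <<'E'
from h import *
import pickle
b=cam("scene");d=cam("wrist");pickle.dump((b,d),open("e.pkl","wb"))
to(.538,.059,.25)
cv2.imwrite("pics/f.png",cv2.vconcat([cv2.resize(b["im"][180:310,190:350],(640,520),interpolation=2)]))
E
```

```text
shift [ 0.2032 -0.0021 -0.0018] yaw 105.43 turn None tilt 0.19 pos [ 0.594  -0.1364  0.2478] q1,6 [-17.7 -33.2] t 9.82
```

View pics/f.png

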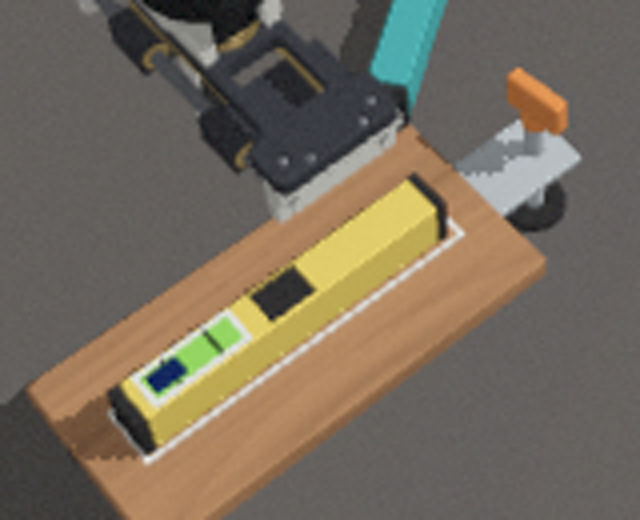

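The level lies in the outline. The bubble is at its stop towards the -y end, and the orange knob is at scene (324,205). Next I'll move so the wrist camera sees the knob.

>>> servo_tool(
  plan="0.015 0 0 0;0.04 0 0 0;0.07 0 0 0;0.1 0 0 0;0.125 0 0 0;0.135 0 0 0;0.14 0 0 0;0.14 0 0 0;0.14 0 0 0;0.14 0 0 0",
  grip=-1,
)

```text
t: 10.65
tool_pos: [0.5579, -0.0027, 0.2496]
orientation: [-1.904, -2.498, 0.001]
force: [0.0, -0.4, 0.1]
opening: 0.093
gripper_force: 0.0
```

```bash
cat >> h.py <<'E'
def knob(c,z=.14):
    best=None
    for k in blobs(c,(5,170,120),(14,255,255),60):
        m=cv2.minAreaRect(k);P=plane(c,m[0],z)
        if np.hypot(P[0]-.538,P[1]-.059)<.06 and (best is None or cv2.contourArea(k)>cv2.contourArea(best)): best=k
    m=cv2.minAreaRect(best);bx=cv2.boxPoints(m)
    e=sorted([(np.linalg.norm(bx[i]-bx[(i+1)%4]),i) for i in range(4)])
    i,j=e[0][1],e[1][1];u=(bx[i]+bx[(i+1)%4])/2;v=(bx[j]+bx[(j+1)%4])/2
    U,V=plane(c,u,z),plane(c,v,z);d=U-V
    print("knob px",np.round(m[0],1),np.round(m[1],1),"pos",((U+V)/2).round(4),"len",np.linalg.norm(d).round(4),"yaw",np.degrees(np.arctan2(d[1],d[0])).round(1)%180)
    return m
E
python3 - <<'E'
from h import *
c=cam("wrist");cv2.imwrite("pics/g.png",c["im"]);knob(c)
import pickle;pickle.dump(c,open("k1.pkl","wb"))
to(.538,.059,.25)
E
```

```text
Traceback (most recent call last):
  File "h.py", line 36, in knob
    m=cv2.minAreaRect(best);bx=cv2.boxPoints(m)
cv2.error: OpenCV(4.12.0) /io/opencv/modules/imgproc/src/convhull.cpp:143: error: (-215:Assertion failed) total >= 0 && (depth == CV_32F || depth == CV_32S) in function 'convexHull'
```

View pics/g.png

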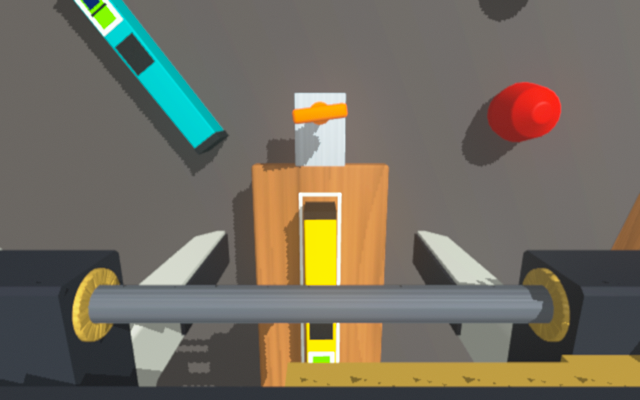

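The knob bar is at about (320,112), lying almost across the shelf direction. I'll loosen the hue range.

```bash
sed -i 's/(5,170,120),(14,255,255),60/(5,215,120),(21,255,255),40/' h.py
python3 - <<'E'
from h import *
c=cam("wrist");h=cv2.cvtColor(c["im"],cv2.COLOR_BGR2HSV);print(h[113,310],h[113,330],h[230,270]);knob(c)
to(.538,.059,.25)
import pickle;pickle.dump(c,open("k1.pkl","wb"))
E
```

```text
[ 19 255 254] [ 19 249 254] [ 15 163 214]
knob px [319.2 110.7] [16.  52.9] pos [0.5393 0.0614 0.14  ] len 0.0417 yaw 23.2
shift [ 0.0648 -0.0028 -0.0003] yaw 105.35 turn None tilt 0.02 pos [ 0.5579 -0.0028  0.2497] q1,6 [ -5.5 -20.9] t 10.75
```

>>> servo_tool(
  plan="0.01 0 0.005 0;0.02 0 0.015 0;0.03 0 0.025 0;0.03 0 0.03 0;0.03 0 0.03 0;0.03 0 0.03 0;0.03 0 0.03 0",
)

```text
t: 11.33
tool_pos: [0.5499, 0.0271, 0.2201]
orientation: [1.903, 2.499, 0.0]
force: [0.2, -0.1, 0.7]
opening: 0.0927
gripper_force: 0.0
```

```bash

python3 - <<'E'
from h import *
import pickle
k1=pickle.load(open("k1.pkl","rb"));m1=knob(k1)
c=cam("wrist");m2=knob(c);print(tri(k1,m1[0],c,m2[0]))
to(.538,.059,.125)
E
```

```text
knob px [319.2 110.7] [16.  52.9] pos [0.5393 0.0614 0.14  ] len 0.0417 yaw 23.2
knob px [318.6 151.9] [21.9 57.2] pos [0.5386 0.0633 0.14  ] len 0.0416 yaw 23.0
(array([0.5392147 , 0.06135917, 0.12279667]), np.float64(0.00021895235630960748))
shift [ 0.034  -0.0032  0.0954] yaw 105.42 turn None tilt 0.04 pos [0.5501 0.0271 0.2204] q1,6 [ -2.5 -17.9] t 11.38
```

>>> servo_tool(
  plan="0.01 -0.001 0 -7;0.02 -0.002 0 -14;0.033 -0.003 0 -21;0.033 -0.003 0 -28;0.033 -0.003 0 -35;0.033 -0.003 0 -42;0.033 -0.003 0 -49;0.033 -0.003 0 -56;0.033 -0.003 0 -63;0.033 -0.003 0 -70;0.033 -0.003 0 -77;0.033 -0.003 0 -84",
)

```text
t: 12.38
tool_pos: [0.5386, 0.0579, 0.2207]
orientation: [-0.267, 3.129, -0.0]
force: [-0.7, 0.0, 0.3]
opening: 0.093
gripper_force: 0.0
```

>>> servo_tool(
  plan="0 0 0.01 -6;0 0 0.02 -12;0 0 0.02 -13.7;0 0 0.02 -13.7;0 0 0.02 -13.7;0 0 0.02 -13.7",
)

```text
t: 12.88
tool_pos: [0.5386, 0.0581, 0.2007]
orientation: [-0.627, 3.077, -0.0]
force: [-0.3, -0.0, -0.1]
opening: 0.0926
gripper_force: 0.0
```

```bash

python3 - <<'E'
from h import *
to(.539,.060,.128,203.1-360)
c=cam("wrist");cv2.imwrite("pics/i.png",c["im"])
try: knob(c)
except Exception as e: print(e)
print("proj",proj(c,[.539,.06,.14]))
s=cam("scene");b=blobs(s,(105,150,40),(130,255,255),3);print([ (cv2.contourArea(k),k.reshape(-1,2).mean(0)) for k in b])
E
```

```text
shift [-0.0011  0.0016  0.0727] yaw -156.97 turn -0.07 tilt 0.07 pos [0.5386 0.0581 0.2007] q1,6 [   0.7 -112.3] t 12.88
knob px [324.1 210. ] [17.3 56.2] pos [0.539 0.061 0.14 ] len 0.041 yaw 22.0
proj [322.81191162 210.04964842]
[(26.0, array([231. , 273.5])), (8.0, array([300.9, 154. ])), (6.5, array([451.18181818, 157.36363636]))]
```

>>> servo_tool(
  plan="-0.001 0.002 0.02 0.5;-0.001 0.002 0.045 0.5;-0.001 0.002 0.065 0.5;-0.001 0.002 0.072 0.5;-0.001 0.002 0.072 0.5;-0.001 0.002 0.072 0.5",
)

```text
t: 13.48
tool_pos: [0.5384, 0.0605, 0.1286]
orientation: [-0.616, 3.08, -0.0]
force: [0.1, -0.2, 0.5]
opening: 0.0929
gripper_force: 0.0
```

>>> servo_tool(
  plan="0 0 0 0;0 0 0 0;0 0 0 0;0 0 0 0;0 0 0 0;0 0 0 0;0 0 0 0;0 0 0 0;0 0 0 0;0 0 0 0;0 0 0 0;0 0 0 0",
  grip=1,
  grip_force=15,
)

```text
t: 14.48
tool_pos: [0.5382, 0.0605, 0.1279]
orientation: [0.616, -3.08, -0.0]
force: [-0.5, 0.4, -0.2]
opening: 0.0172
gripper_force: 0.0
```

>>> servo_tool(
  plan="0 0 0 0;0 0 0 0;0 0 0 0",
)

```text
t: 14.73
tool_pos: [0.5386, 0.0593, 0.128]
orientation: [-0.616, 3.08, -0.003]
force: [1.7, -5.4, -0.9]
opening: 0.0109
gripper_force: 15.0
```

>>> servo_tool(
  plan="0 -0.001 0 4;0 -0.001 0 9;0 -0.001 0 14;0 -0.001 0 19;0 -0.001 0 24;0 -0.001 0 29;0 -0.001 0 34;0 -0.001 0 39;0 -0.001 0 43;0 -0.001 0 46;0 -0.001 0 46;0 -0.001 0 46",
)

```text
t: 15.73
tool_pos: [0.5386, 0.0598, 0.128]
orientation: [0.633, 3.077, 0.001]
force: [0.8, 1.1, -0.6]
opening: 0.0109
gripper_force: 15.2
```

```bash
cat >> h.py <<'E'
from scipy.optimize import brentq
def bub(c,z0=None):
    "bubble offset from vial middle along shelf, by blue/green centroids in a window"
    P=np.array([.594+.066*.27,-.1365-.066*.963,.118]);q=proj(c,P);x,y=q.round().astype(int)
    r=int(.05*c["f"]/np.linalg.norm(P-c["T"][:3,3]));x0,y0=max(x-r,0),max(y-r,0);im=c["im"][y0:y+r,x0:x+r]
    S=4;h=cv2.cvtColor(cv2.resize(im,None,fx=S,fy=S,interpolation=cv2.INTER_CUBIC),cv2.COLOR_BGR2HSV)
    bl=(h[...,0]>105)&(h[...,0]<135)&(h[...,1]>120);gr=(h[...,0]>35)&(h[...,0]<65)&(h[...,1]>100)&(h[...,2]>80)
    u=np.array([np.cos(np.radians(105.6)),np.sin(np.radians(105.6))])
    def al(m):
        ys,xs=np.nonzero(m);W=np.array([plane(c,((a+.5)/S-.5+x0,(b+.5)/S-.5+y0),.119)[:2] for a,b in zip(xs,ys)]);return W@u
    B=al(bl);V=al(gr|bl);pv=np.percentile(V,[1,99]);pb=np.percentile(B,[1,99])
    print("bubble off (mm, + toward knob)",1e3*(pb.mean()-pv.mean()).round(5),"bubble len",1e3*np.ptp(pb).round(4),"vial len",1e3*np.ptp(pv).round(4),"pred px",q.round(1),bl.sum(),gr.sum())
    return im
E
python3 - <<'E'
from h import *
print(status.read_state()["force"].round(1))
to(.539,.06,.128)
for n in("scene","top"):
    im=bub(cam(n))
    cv2.imwrite(f"pics/bub_{n}.png",im)
E
```

```text
[ 0.8  1.1 -0.6]
shift [-0.0002  0.0004 -0.    ] yaw 156.74 turn None tilt 0.02 pos [0.5386 0.0598 0.128 ] q1,6 [  0.9 -65.8] t 15.73
bubble off (mm, + toward knob) -17.97 bubble len 18.599999999999998 vial len 58.5 pred px [237.9 269. ] 531 1622
bubble off (mm, + toward knob) 11.15 bubble len 100.4 vial len 76.5 pred px [408.1 173.3] 442 1394
```

>>> servo_tool(
  plan="0 0 0 4;0 0 0 9;0 0 0 14;0 0 0 19;0 0 0 24;0 0 0 28;0 0 0 30;0 0 0 30;0 0 0 30;0 0 0 30;0 0 0 30;0 0 0 30",
)

```text
t: 16.83
tool_pos: [0.5385, 0.0599, 0.128]
orientation: [-1.409, -2.807, -0.001]
force: [0.1, 4.8, 0.2]
opening: 0.011
gripper_force: 15.2
```

>>> servo_tool(
  plan="0 0 0 0;0 0 0 0;0 0 0 0;0 0 0 0;0 0 0 0;0 0 0 0",
)

```text
t: 17.33
tool_pos: [0.5386, 0.0599, 0.1279]
orientation: [-1.41, -2.807, -0.001]
force: [0.1, 5.0, 0.2]
opening: 0.0109
gripper_force: 15.2
```

```bash
python3 - <<'E'
from h import *
print(status.read_state()["force"].round(1))
to(.539,.06,.128)
bub(cam("scene"))
E
```

```text
[0.1 5.  0.2]
shift [-0.0002  0.0004 -0.0001] yaw 126.67 turn None tilt 0.03 pos [0.5386 0.0599 0.1279] q1,6 [  0.9 -35.8] t 17.33
bubble off (mm, + toward knob) -12.84 bubble len 18.5 vial len 59.0 pred px [237.9 269. ] 536 1627
```

>>> servo_tool(
  plan="0 0 0 4;0.001 0.0005 0 9;0.001 0.0005 0 14;0.001 0.0005 0 19;0.001 0.0005 0 24;0.001 0.0005 0 29;0.001 0.0005 0 34;0.001 0.0005 0 38;0.001 0.0005 0 40;0.001 0.0005 0 40;0.001 0.0005 0 40;0.001 0.0005 0 40",
)

```text
t: 18.38
tool_pos: [0.5387, 0.0602, 0.128]
orientation: [2.284, 2.156, -0.0]
force: [3.5, 0.1, -1.5]
opening: 0.0106
gripper_force: 15.2
```

>>> servo_tool(
  plan="0 0 0 0;0 0 0 0;0 0 0 0;0 0 0 0;0 0 0 0;0 0 0 0;0 0 0 0;0 0 0 0;0 0 0 0;0 0 0 0;0 0 0 0;0 0 0 0",
)

```text
t: 19.38
tool_pos: [0.5385, 0.0603, 0.128]
orientation: [2.285, 2.155, -0.0]
force: [4.7, -3.6, -1.5]
opening: 0.0107
gripper_force: 15.2
```

```bash
python3 - <<'E'
from h import *
print(status.read_state()["force"].round(1))
to(.539,.06,.128)
bub(cam("scene"))
E
```

```text
[ 4.7 -3.6 -1.5]
shift [-0.0003  0.0005 -0.    ] yaw 86.62 turn None tilt 0.03 pos [0.5385 0.0603 0.128 ] q1,6 [1.  4.4] t 19.38
bubble off (mm, + toward knob) -0.13999999999999999 bubble len 18.2 vial len 59.3 pred px [237.9 269. ] 486 1702
```

>>> servo_tool(
  plan="0 0 0 0;0 0 0 0;0 0 0 0;0 0 0 0;0 0 0 0;0 0 0 0",
  grip=-0.4,
)

```text
t: 19.93
tool_pos: [0.5382, 0.0608, 0.1279]
orientation: [-2.285, -2.155, 0.0]
force: [-0.1, -0.3, -0.5]
opening: 0.0463
gripper_force: 0.0
```

>>> servo_tool(
  plan="0 0 -0.01 0;0 0 -0.03 0;0 0 -0.055 0;0 0 -0.08 0;0 0 -0.09 0;0 0 -0.092 0;0 0 -0.092 0",
)

```text
t: 20.52
tool_pos: [0.5388, 0.0607, 0.2205]
orientation: [2.285, 2.155, 0.002]
force: [0.6, 0.0, 0.5]
opening: 0.0656
gripper_force: 0.0
```

```bash
python3 - <<'E'
from h import *
bub(cam("scene"))
x,y=.594+.066*.27+.075*.27,-.1365-.066*.963-.075*.963
to(x,y,.22,105.6)
s=status.read_state();print(s["opening"])
E
```

```text
bubble off (mm, + toward knob) -0.01 bubble len 17.9 vial len 59.3 pred px [237.9 269. ] 483 1693
shift [-0.3268  0.1134 -0.001 ] yaw 86.63 turn -18.97 tilt 0.04 pos [0.5381 0.0606 0.2191] q1,6 [1.  4.4] t 20.57
0.06527705727000764
```

>>> servo_tool(
  plan="-0.015 0.005 0 -1;-0.04 0.014 0 -3;-0.075 0.026 0 -5;-0.11 0.038 0 -7;-0.145 0.05 0 -9;-0.18 0.062 0 -11;-0.215 0.075 0 -13;-0.25 0.087 0 -15;-0.285 0.099 0 -17;-0.31 0.108 0 -19;-0.324 0.112 0 -19;-0.327 0.113 0 -19",
)

```text
t: 21.57
tool_pos: [0.6307, -0.275, 0.2164]
orientation: [-1.9, -2.497, 0.002]
force: [0.1, 0.9, -0.5]
opening: 0.0649
gripper_force: 0.0
```

>>> servo_tool(
  plan="0 0 0 0;0 0 0 0;0 0 0 0;0 0 0 0;0 0 0 0;0 0 0 0",
  grip=1,
)

```text
t: 22.07
tool_pos: [0.6321, -0.2716, 0.2203]
orientation: [1.897, 2.503, 0.0]
force: [-0.6, -0.5, -0.3]
opening: 0.0298
gripper_force: 0.0
```

```bash
python3 - <<'E'
from h import *
c=cam("wrist");bub(c);cv2.imwrite("pics/j.png",c["im"])
s=cam("scene");bub(s)
k=blobs(c,(24,150,100),(33,255,255),300)
to(.594,-.1365,.22,105.6)
E
```

```text
Traceback (most recent call last):
  File "h.py", line 52, in bub
    B=al(bl);V=al(gr|bl);pv=np.percentile(V,[1,99]);pb=np.percentile(B,[1,99])
  File "h.py", line 51, in al
    ys,xs=np.nonzero(m);W=np.array([plane(c,((a+.5)/S-.5+x0,(b+.5)/S-.5+y0),.119)[:2] for a,b in zip(xs,ys)]);return W@u
                                                                                                                     ~^~
ValueError: matmul: Input operand 1 has a mismatch in its core dimension 0, with gufunc signature (n?,k),(k,m?)->(n?,m?) (size 2 is different from 0)
```

```bash
python3 - <<'E'
from h import *
c=cam("wrist");cv2.imwrite("pics/j.png",c["im"]);print(proj(c,[.612,-.2,.118]))
s=cam("scene");bub(s)
to(.594,-.1365,.22,105.6)
E
```

```text
[320.253715   100.29905275]
bubble off (mm, + toward knob) 0.060000000000000005 bubble len 18.0 vial len 59.5 pred px [237.9 269. ] 491 1744
shift [ 0.1409 -0.      0.0002] yaw 105.65 turn 0.05 tilt 0.02 pos [ 0.632  -0.2721  0.2202] q1,6 [-27.6 -43.2] t 22.22
```

View pics/j.png

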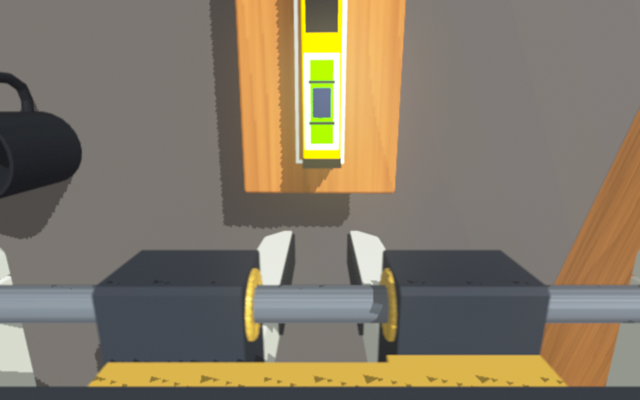

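The wrist view shows the black lines at rows 81 and 123 and the bubble centred at row 102.5, so it is centred. The level sits squarely in the outline. Next I'll work out the pad position.

```bash
python3 - <<'E'
from h import *
c=cam("wrist")
for z in(.118,.121):
    v=plane(c,(321.3,102),z);u=np.array([np.cos(np.radians(105.6)),np.sin(np.radians(105.6)),0]);print(v,v+.066*u, plane(c,(322,13),z))
P=v+.066*u;to(P[0],P[1],.16,105.6);print(status.read_state()["opening"])
E
```

```text
[ 0.61305615 -0.20129019  0.118     ] [ 0.59530744 -0.13772146  0.118     ] [ 0.59684628 -0.14154212  0.118     ]
[ 0.61306642 -0.20135164  0.121     ] [ 0.59531771 -0.13778291  0.121     ] [ 0.59703061 -0.14224514  0.121     ]
shift [0.1394 0.0009 0.0601] yaw 105.64 turn 0.04 tilt 0.01 pos [ 0.632  -0.2722  0.2201] q1,6 [-27.6 -43.2] t 22.27
0.013829295071041444
```

>>> servo_tool(
  plan="0.015 0 0 0;0.04 0.001 0 0;0.07 0.001 0.01 0;0.1 0.001 0.025 0;0.125 0.001 0.04 0;0.135 0.001 0.05 0;0.139 0.001 0.057 0;0.139 0.001 0.06 0;0.139 0.001 0.06 0;0.139 0.001 0.06 0;0.139 0.001 0.06 0;0.139 0.001 0.06 0",
)

```text
t: 23.27
tool_pos: [0.5961, -0.1393, 0.1608]
orientation: [1.899, 2.501, 0.001]
force: [0.5, 0.2, 0.9]
opening: 0.0003
gripper_force: 0.0
```

>>> servo_tool(
  plan="0 0 0.005 0;0 0 0.01 0;0 0 0.015 0;0 0 0.018 0;0 0 0.018 0;0 0 0.018 0",
)

```text
t: 23.77
tool_pos: [0.5951, -0.1382, 0.1414]
orientation: [-1.898, -2.502, 0.001]
force: [0.4, -1.0, -0.2]
opening: 0.0003
gripper_force: 0.0
```

>>> servo_tool(
  plan="0 0 0.001 0;0 0 0.002 0;0 0 0.002 0",
)

```text
t: 24.02
tool_pos: [0.5955, -0.1383, 0.14]
orientation: [1.899, 2.503, 0.0]
force: [-0.2, 0.4, 0.2]
opening: 0.0005
gripper_force: 0.0
```

>>> servo_tool(
  plan="0 0 0.0005 0;0 0 0.001 0;0 0 0.001 0",
)

```text
t: 24.27
tool_pos: [0.5955, -0.1383, 0.1389]
orientation: [-1.899, -2.503, -0.0]
force: [0.3, 0.2, 0.6]
opening: 0.0004
gripper_force: 0.0
```

>>> servo_tool(
  plan="0 0 0.0005 0;0 0 0.001 0;0 0 0.001 0",
)

```text
t: 24.52
tool_pos: [0.5954, -0.1383, 0.1378]
orientation: [-1.899, -2.503, 0.0]
force: [-0.4, 0.6, -0.4]
opening: 0.0006
gripper_force: 0.0
```

>>> servo_tool(
  plan="0 0 0.0005 0;0 0 0.001 0;0 0 0.001 0",
)

```text
t: 24.77
tool_pos: [0.5954, -0.1382, 0.1368]
orientation: [-1.899, -2.503, 0.0]
force: [0.4, 1.0, -0.2]
opening: 0.0001
gripper_force: 0.0
```

>>> servo_tool(
  plan="0 0 0.0005 0;0 0 0.001 0;0 0 0.001 0",
)

```text
t: 25.02
tool_pos: [0.5954, -0.1383, 0.1358]
orientation: [-1.899, -2.503, 0.0]
force: [0.3, -0.4, -0.3]
opening: 0.0005
gripper_force: 0.0
```

>>> servo_tool(
  plan="0 0 0.0005 0;0 0 0.001 0;0 0 0.001 0",
)

```text
t: 25.27
tool_pos: [0.5954, -0.1383, 0.1348]
orientation: [-1.899, -2.503, -0.0]
force: [-0.7, 0.4, 0.2]
opening: 0.0006
gripper_force: 0.0
```

>>> servo_tool(
  plan="0 0 0.0005 0;0 0 0.001 0;0 0 0.001 0",
)

```text
t: 25.52
tool_pos: [0.5954, -0.1383, 0.1338]
orientation: [-1.899, -2.503, 0.0]
force: [0.8, -0.4, 0.2]
opening: 0.0006
gripper_force: 0.0
```

>>> servo_tool(
  plan="0 0 0.0005 0;0 0 0.001 0;0 0 0.001 0",
)

```text
t: 25.77
tool_pos: [0.5954, -0.1383, 0.1328]
orientation: [-1.899, -2.503, 0.0]
force: [0.4, 0.1, -0.2]
opening: 0.0006
gripper_force: 0.0
```

>>> servo_tool(
  plan="0 0 0.0005 0;0 0 0.001 0;0 0 0.001 0",
)

```text
t: 26.02
tool_pos: [0.5954, -0.1383, 0.1318]
orientation: [-1.899, -2.503, 0.0]
force: [-0.9, -0.6, 0.4]
opening: 0.0003
gripper_force: 0.0
```

>>> servo_tool(
  plan="0 0 0.0005 0;0 0 0.001 0;0 0 0.001 0",
)

```text
t: 26.27
tool_pos: [0.5954, -0.1383, 0.1308]
orientation: [-1.899, -2.503, 0.0]
force: [-0.4, 0.5, 0.1]
opening: 0.0001
gripper_force: 0.0
```

```bash
python3 - <<'E'
from h import *
s=cam("scene");bub(s);w=cam("wrist")
cv2.imwrite("pics/k.png",cv2.hconcat([cv2.resize(s["im"][205:315,200:310],(400,400),interpolation=2),cv2.resize(w["im"],(400,250)).__class__(0) if False else cv2.copyMakeBorder(cv2.resize(w["im"],(400,250)),75,75,0,0,0)]))
E
```

```text
bubble off (mm, + toward knob) 0.04 bubble len 17.3 vial len 59.8 pred px [237.9 269. ] 456 1746
```

View pics/k.png

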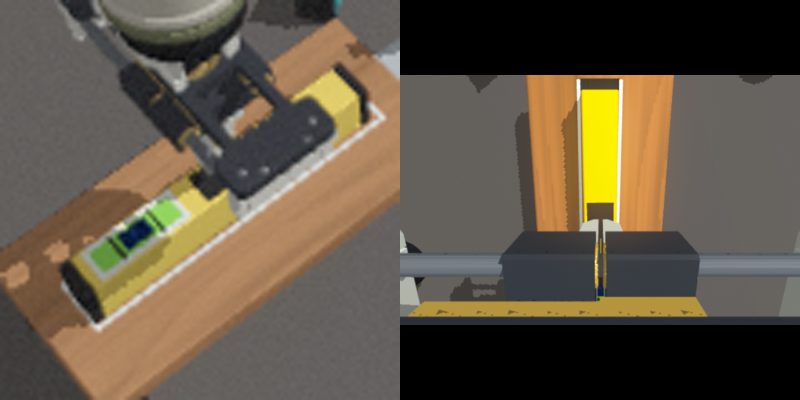

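The closed fingertips are over the pad, on the level's axis, and the bubble is still centred. They haven't touched yet, so I'll keep lowering.

>>> servo_tool(
  plan="0 0 0.0005 0;0 0 0.001 0;0 0 0.001 0",
)

```text
t: 26.62
tool_pos: [0.5954, -0.1383, 0.1298]
orientation: [-1.899, -2.503, 0.0]
force: [-1.0, 0.2, 0.3]
opening: 0.0003
gripper_force: 0.0
```

>>> servo_tool(
  plan="0 0 0.0005 0;0 0 0.001 0;0 0 0.001 0",
)

```text
t: 26.87
tool_pos: [0.5954, -0.1383, 0.1288]
orientation: [-1.899, -2.503, 0.0]
force: [0.4, 0.6, 0.8]
opening: 0.0007
gripper_force: 0.0
```

>>> servo_tool(
  plan="0 0 0.0005 0;0 0 0.001 0;0 0 0.001 0",
)

```text
t: 27.12
tool_pos: [0.5954, -0.1383, 0.1278]
orientation: [-1.899, -2.503, 0.0]
force: [-0.1, -0.1, 0.5]
opening: 0.0007
gripper_force: 0.0
```

>>> servo_tool(
  plan="0 0 0.0005 0;0 0 0.001 0;0 0 0.001 0",
)

```text
t: 27.37
tool_pos: [0.5954, -0.1383, 0.1268]
orientation: [-1.899, -2.503, 0.0]
force: [0.3, 0.2, 1.0]
opening: 0.0007
gripper_force: 0.0
```

>>> servo_tool(
  plan="0 0 0.0005 0;0 0 0.001 0;0 0 0.001 0",
)

```text
t: 27.62
tool_pos: [0.5954, -0.1382, 0.1258]
orientation: [-1.899, -2.503, 0.0]
force: [-0.1, -0.1, 0.3]
opening: 0.0009
gripper_force: 0.0
```

>>> servo_tool(
  plan="0 0 0.0005 0;0 0 0.001 0;0 0 0.001 0",
)

```text
t: 27.87
tool_pos: [0.5954, -0.1383, 0.1248]
orientation: [-1.899, -2.503, 0.0]
force: [-0.0, -0.2, 0.2]
opening: 0.0004
gripper_force: 0.0
```

```bash
python3 - <<'E'
from h import *
import pickle
s=cam("scene");w=cam("wrist")
h=cv2.cvtColor(s["im"],cv2.COLOR_BGR2HSV)[250:290,215:260];m=(h[...,0]>105)&(h[...,0]<135)&(h[...,1]>120);ys,xs=np.nonzero(m);p=(xs.mean()+215,ys.mean()+250)
o,d=ray(s,p);print(p)
for z in(.105,.11,.115,.12,.125):print(z,plane(s,p,z).round(4))
print("wrist said (.6131,-.2013) nearly independent of z")
cv2.imwrite("pics/l.png",cv2.resize(w["im"][190:310,220:420],(800,480),interpolation=2))
E
```

```text
(np.float64(237.0), np.float64(268.83870967741933))
0.105 [ 0.6034 -0.2014  0.105 ]
0.11 [ 0.6061 -0.2015  0.11  ]
0.115 [ 0.6088 -0.2017  0.115 ]
0.12 [ 0.6115 -0.2019  0.12  ]
0.125 [ 0.6142 -0.202   0.125 ]
wrist said (.6131,-.2013) nearly independent of z
```

View pics/l.png

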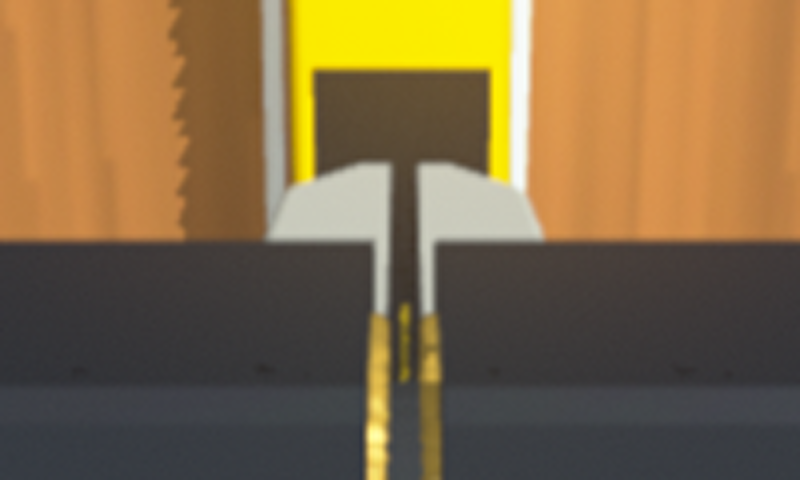

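The closed fingertips are over the pad but not touching yet: the fingers draw back somewhat as they close. I'll keep lowering gently.

>>> servo_tool(
  plan="0 0 0.0005 0;0 0 0.001 0;0 0 0.0015 0;0 0 0.002 0;0 0 0.002 0",
)

```text
t: 28.38
tool_pos: [0.5954, -0.1382, 0.1227]
orientation: [-1.899, -2.503, 0.0]
force: [0.7, -0.1, -0.6]
opening: 0.0004
gripper_force: 0.0
```

>>> servo_tool(
  plan="0 0 0.0005 0;0 0 0.001 0;0 0 0.0015 0;0 0 0.0015 0",
)

```text
t: 28.72
tool_pos: [0.5954, -0.1382, 0.1213]
orientation: [-1.899, -2.503, 0.0]
force: [0.1, 0.2, 0.2]
opening: 0.0005
gripper_force: 0.0
```

>>> servo_tool(
  plan="0 0 0.0005 0;0 0 0.001 0;0 0 0.0015 0;0 0 0.0015 0",
)

```text
t: 29.05
tool_pos: [0.5954, -0.1383, 0.1198]
orientation: [-1.899, -2.503, 0.0]
force: [-0.5, 0.0, 0.5]
opening: 0.0006
gripper_force: 0.0
```

>>> servo_tool(
  plan="0 0 0.0005 0;0 0 0.001 0;0 0 0.0015 0;0 0 0.0015 0",
)

```text
t: 29.38
tool_pos: [0.5954, -0.1383, 0.1183]
orientation: [-1.899, -2.503, 0.0]
force: [0.5, -0.3, -0.8]
opening: 0.0002
gripper_force: 0.0
```

>>> servo_tool(
  plan="0 0 0.0005 0;0 0 0.001 0;0 0 0.0015 0;0 0 0.0015 0",
)

```text
t: 29.72
tool_pos: [0.5954, -0.1383, 0.1168]
orientation: [-1.899, -2.503, 0.0]
force: [0.1, -0.3, 0.1]
opening: 0.0006
gripper_force: 0.0
```

>>> servo_tool(
  plan="0 0 0.0005 0;0 0 0.001 0;0 0 0.0015 0;0 0 0.0015 0",
)

```text
t: 30.05
tool_pos: [0.5954, -0.1383, 0.1153]
orientation: [-1.899, -2.503, 0.0]
force: [-0.5, 0.4, 0.6]
opening: 0.0004
gripper_force: 0.0
```

```bash
python3 - <<'E'
from h import *
H=np.array(eyes.read_camera("wrist")["hand_eye"]);c=cam("wrist");print(H.round(3).tolist())
c["T"]=H
for z in(-.03,-.02,-.01,0,.01,.017):print(z,proj(c,[.0075,0,z]).round(1),proj(c,[.0075,.0465,z]).round(1),proj(c,[.0075,.064,z]).round(1))
im=c["im"];h=cv2.cvtColor(im,cv2.COLOR_BGR2HSV)
for r in range(150,245,5):print(r,h[r,310].tolist(),h[r,320].tolist(),h[r,330].tolist(),h[r,345].tolist())
bub(cam("scene"))
E
```

```text
[[-0.001, -0.97, -0.244, 0.068], [1.0, -0.001, -0.0, 0.0], [-0.0, -0.244, 0.97, -0.177], [0.0, 0.0, 0.0, 1.0]]
-0.03 [320.1 248.6] [424.3 248.5] [463.5 248.5]
-0.02 [320.1 240.5] [418.3 240.5] [455.2 240.4]
-0.01 [320.1 233.4] [412.9 233.3] [447.8 233.3]
0 [320.2 226.9] [408.1 226.9] [441.2 226.9]
0.01 [320.2 221.1] [403.8 221.1] [435.2 221.1]
0.017 [320.2 217.4] [401.  217.4] [431.4 217.4]
150 [28, 255, 251] [28, 255, 252] [28, 255, 252] [28, 255, 252]
155 [28, 255, 251] [28, 255, 252] [28, 255, 252] [28, 255, 252]
160 [28, 255, 251] [28, 255, 252] [28, 255, 252] [28, 255, 252]
165 [28, 255, 251] [28, 255, 251] [28, 255, 252] [28, 255, 252]
170 [28, 255, 251] [28, 255, 251] [28, 255, 252] [28, 255, 252]
175 [28, 255, 251] [28, 255, 251] [28, 255, 252] [28, 255, 252]
180 [28, 255, 251] [28, 255, 251] [28, 255, 252] [28, 255, 252]
185 [28, 255, 251] [28, 255, 251] [28, 255, 251] [28, 255, 252]
190 [28, 255, 251] [28, 255, 251] [28, 255, 251] [28, 255, 252]
195 [28, 255, 251] [28, 255, 251] [28, 255, 251] [28, 255, 252]
200 [28, 255, 251] [28, 255, 251] [28, 255, 251] [28, 255, 252]
205 [28, 255, 250] [28, 255, 251] [28, 255, 251] [28, 255, 251]
210 [28, 255, 251] [28, 255, 251] [28, 255, 252] [28, 255, 252]
215 [18, 111, 94] [18, 113, 99] [18, 111, 101] [28, 255, 253]
220 [19, 110, 93] [18, 110, 95] [18, 108, 97] [28, 255, 253]
225 [17, 102, 90] [17, 100, 94] [18, 100, 94] [28, 255, 252]
230 [20, 47, 120] [17, 95, 89] [20, 45, 125] [28, 255, 252]
235 [30, 20, 204] [18, 98, 83] [28, 20, 204] [26, 110, 237]
240 [30, 18, 201] [18, 95, 78] [30, 20, 203] [28, 19, 203]
bubble off (mm, + toward knob) 0.35 bubble len 18.3 vial len 59.9 pred px [237.9 269. ] 478 1676
```

>>> servo_tool(
  plan="0 0 0.0005 0;0 0 0.001 0;0 0 0.0015 0;0 0 0.0015 0",
)

```text
t: 30.53
tool_pos: [0.5954, -0.1383, 0.1138]
orientation: [-1.899, -2.503, 0.0]
force: [0.1, -0.2, -1.1]
opening: 0.0006
gripper_force: 0.0
```

>>> servo_tool(
  plan="0 0 0.0005 0;0 0 0.001 0;0 0 0.001 0",
)

```text
t: 30.78
tool_pos: [0.5954, -0.1383, 0.1128]
orientation: [-1.899, -2.503, 0.0]
force: [-0.1, -0.4, 0.6]
opening: 0.0005
gripper_force: 0.0
```

>>> servo_tool(
  plan="0 0 0.0005 0;0 0 0.001 0;0 0 0.001 0",
)

```text
t: 31.03
tool_pos: [0.5954, -0.1383, 0.1118]
orientation: [-1.899, -2.503, 0.0]
force: [0.4, -0.3, -0.2]
opening: 0.0005
gripper_force: 0.0
```

>>> servo_tool(
  plan="0 0 0.0005 0;0 0 0.001 0;0 0 0.001 0",
)

```text
t: 31.28
tool_pos: [0.5954, -0.1382, 0.1108]
orientation: [-1.899, -2.503, 0.0]
force: [-0.8, -0.2, -0.2]
opening: 0.0007
gripper_force: 0.0
```

>>> servo_tool(
  plan="0 0 0.0005 0;0 0 0.001 0;0 0 0.001 0",
)

```text
t: 31.53
tool_pos: [0.5954, -0.1383, 0.1098]
orientation: [-1.899, -2.503, 0.0]
force: [0.3, 0.1, -1.1]
opening: 0.0005
gripper_force: 0.0
```

>>> servo_tool(
  plan="0 0 0.0005 0;0 0 0.001 0;0 0 0.001 0",
)

```text
t: 31.78
tool_pos: [0.5957, -0.1383, 0.1095]
orientation: [1.898, 2.503, 0.0]
force: [-1.3, 1.4, 4.1]
opening: 0.0005
gripper_force: 2.3
```

Contact. Now I'll raise the push to about 14 N.

>>> servo_tool(
  plan="0 0 0.0003 0;0 0 0.0006 0;0 0 0.0008 0;0 0 0.0008 0",
)

```text
t: 32.12
tool_pos: [0.5959, -0.1383, 0.1095]
orientation: [1.898, 2.502, 0.001]
force: [-3.6, 1.2, 8.7]
opening: 0.001
gripper_force: 4.5
```

>>> servo_tool(
  plan="0 0 0.0003 0;0 0 0.0006 0;0 0 0.0008 0;0 0 0.0008 0;0 0 0.0008 0;0 0 0.0008 0",
)

```text
t: 32.62
tool_pos: [0.5962, -0.1382, 0.1094]
orientation: [1.898, 2.502, 0.001]
force: [-4.5, 2.7, 13.6]
opening: 0.0007
gripper_force: 6.5
```

>>> servo_tool(
  plan="0 0 0 0;0 0 0 0;0 0 0 0;0 0 0 0;0 0 0 0;0 0 0 0;0 0 0 0;0 0 0 0;0 0 0 0;0 0 0 0;0 0 0 0;0 0 0 0",
)

```text
t: 33.62
tool_pos: [0.5962, -0.1382, 0.1094]
orientation: [1.898, 2.502, 0.001]
force: [-5.1, 2.8, 13.6]
opening: 0.0007
gripper_force: 6.5
```

```bash
python3 - <<'E'
from h import *
bub(cam("scene"));s=status.read_state();print(s["force"].round(1),s["tool_pos"].round(4),s["opening"],s["gripper_force"],s["wrist_torque"].round(2))
c=cam("wrist");k=blobs(c,(24,150,100),(33,255,255),300)[0];m=cv2.minAreaRect(k);print(m)
E
```

```text
bubble off (mm, + toward knob) 0.01 bubble len 18.1 vial len 59.9 pred px [237.9 269. ] 469 1701
[-3.8  2.8 13.1] [ 0.5962 -0.1382  0.1094] 0.0005657359102160836 6.513244832167402 [ 0.44  0.87 -0.02]
((319.5, 123.0), (67.0, 226.0), 0.0)
```

```bash
python3 -c "
from plant import robot
print(robot.close_job())"
```

```text
the job is handed in; nothing more can be done
None
```

I handed the job in at about 34 s with the level in the outline, the bubble centred to well under 1 mm, the knob let go, and the closed fingertips pressing steadily on the pad with about 13.5 N; no verdict came back.

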